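# Check a rack post section in the sprung length gauge

## Task

Swing the gauge's yellow stop arm out across the bed as far as it goes, then lay the blue post section flat between the rails and press it squarely home against the arm's stop face, so that the sprung plunger is pushed in flush, and hold it pressed there without a break for at least two seconds. Then set the post section down flat inside the green tray, without dropping it, and leave the arm swung out. Do not shift the other things on the bench.

Things in the scene. Friction and masses are not known exactly. Their poses are not given: they have to be found in the camera images.
- post: blue steel rack-post section to be checked: a closed rectangular block 140 mm long (its x), 44 mm wide (its y), 50 mm high, black plastic caps on both ends, rows of dark slots on top and sides, 0.3 to 0.6 kg, loose on the bench. Both ends are alike, either may go first. Origin: centre of its underside, z up
- gauge: length gauge fixed to the bench: aluminium bed 300 (its x) x 130 (its y) x 12 mm, top at z = 12 mm. Origin: centre of its underside. Two steel guide rails, 10 mm high above the bed, 8 mm wide, 60 mm apart inside, run from x = -145 to 85 mm, centred on y = 0; the post section lies between them and is pushed along +x to the stop arm. A hinge ear sticks out at +y near the +x end
- stop_arm (a joint): hinge angle (rad) of the yellow stop arm, upright axis, anticlockwise from above: 0 = folded back beside the bed (pointing along the bed's -x), 1.571 = swung out across the bed, against its end stop. Stays where it is left. The arm is a bar 24 mm thick, its free end 147 mm from the hinge, top 62 mm above the bench. Swung out, its stop face is at bed x = 103 mm
- stop_hinge (a point): point on the arm's hinge axis (bed x = 115 mm, y = 85 mm), 82 mm above the bench
- stop_knob (a point): black round upright knob on top of the arm near its free end, 24 mm in diameter, from 70 to 102 mm above the bench, on a thinner neck down to 60 mm; this point is on its axis 87 mm above the bench, 135 mm from the hinge axis
- stop_face (a point): point on the arm's stop face on the plunger's axis, 37 mm above the bench, 85 mm from the hinge. Its y axis points out of the face (arm swung out: back along the bed, towards the oncoming post), its x axis from free end to hinge, z up. Swung out it lies on the bed's centre line. With the post pressed home, the post's centre is 70 mm in front of it
- plunger (a joint): travel (m) of the sprung steel plunger, 16 mm in diameter, that sticks 14 mm out of the stop face: 0 = fully out, 0.014 = pressed flush with the face (about 9 N), 0.016 = its limit; it springs back out. Its red tail pin comes out of the back of the arm as it is pressed
- tray: green plastic tray fixed to the bench, 220 mm (its x) by 160 mm (its y), 32 mm high, walls and floor 5 mm thick, open on top. Origin: centre of its underside
- tray_in (a point): centre of the tray's inner floor (5 mm above the bench), axes as the tray's
- orange_post: bystander: loose orange post section, 180 x 44 x 50 mm; origin: centre of its underside
- tape_roll: bystander: brown roll of tape lying flat, 100 mm across, 48 mm high; origin: centre of its underside
- mallet: bystander: hammer lying on the bench; origin near its middle, length along its x
- driver: bystander: screwdriver lying on the bench; origin near its middle, length along its x
- spray: bystander: upright can, 60 mm across, 90 mm high; origin: centre of its underside
Mind the look-alikes: they are no part of the job. Leave any brown or pink look-alike of the post alone.

How it is judged (in metres and radians):
On the way, in this order (a step that is already met when the one before it is completed fails the run):
1. the stop arm is swung out to its end stop (value of joint stop_arm above 1.52 rad), for 0.2 s.
2. the blue post section lies flat between the rails, pressed squarely home against the stop face with the plunger pushed in, for two seconds without a break (value of joint stop_arm above 1.52 rad and y of post in the frame of stop_face between 0.066 and 0.073 m and x of post in the frame of stop_face between -0.014 and 0.014 m and angle between the x axis of post and the y axis of stop_face, either way round below 0.07 rad and angle between post's own z axis and vertical below 0.06 rad and height (world z) of post below 0.017 m and value of joint plunger above 0.0105 m), for 2 s.
3. the post section is set on the tray's floor while still held (not dropped in) (x of post in the frame of tray_in between -0.06 and 0.06 m and y of post in the frame of tray_in between -0.06 and 0.06 m and z of post in the frame of tray_in below 0.015 m and contact force between post and the fingers above 0.5 N), for 0.02 s.
At the end, for the whole second after the job is handed in: The blue post section lies flat (within 3.4 degrees) and still on the floor of the green tray, its underside within 6 mm of the floor and its centre within 60 mm of the tray's centre in both directions; the stop arm is still swung out (over 1.52 rad) and the plunger is back out (under 3 mm) (x of post in the frame of tray_in between -0.06 and 0.06 m and y of post in the frame of tray_in between -0.06 and 0.06 m and z of post in the frame of tray_in below 0.006 m and angle between post's own z axis and vertical below 0.06 rad and linear speed of post below 0.02 m/s and value of joint stop_arm above 1.52 rad and value of joint plunger below 0.003 m); the robot touches nothing.
It fails at once if one of the other loose things on the bench is shifted by more than 40 mm (distance of any of orange_post, tape_roll, mallet, driver, spray from where it was at the start of the episode above 0.04 m).
It also fails if it takes over 72 s, if anything falls off the work surface, if the arm or the gripper's body presses on something with over 40 N, if the wrist force passes 120 N, or if a joint passes its speed limit or range.

## Robot

A 6-joint arm with a two-finger parallel gripper is mounted at the origin on the work surface. World frame = base frame: x ahead of the robot, y to its left, z up, the work surface at z = 0. Lengths are in mm, angles in degrees, forces in N, time in s.
With the tool pointing down it reaches from about 350 to 850 mm from the base axis. Payload 8.1 kg.
Tool frame: the origin (TCP) lies midway between the tips of the shut fingers; the grasp point (between the pads) lies 19 mm behind it (r.pinch_z is the distance from the TCP to the grasp point, in mm); z points along the fingers, y is the line along which they close (so a half turn about z gives the same grasp; the last joint's range is limited). The gripper opens to 85 mm and grips with 20 to 120 N. Pads are 22 mm wide; open, the fingers measure 114 mm over their backs; the gripper's body (76 mm by 85 mm) begins 54 mm behind the grasp point. The pads swing forward as they close: fully open they stand 13 mm farther back than shut.
Start: joints at [66.211, 7.471, 85.268, -0, 87.261, -4.893], TCP at [194.291, 567.676, 231.292] pointing down, gripper open.
Joint ranges: [-169.43, 169.43], [-51.17, 129.36], [1.28, 143.12], [-76.62, 256.62], [0, 156.53], [-152.29, 152.29]. Speed limits (degrees/s): [136.94, 136.94, 159.86, 180, 180, 180].

## Interface

Orientations are given as [roll, pitch, yaw] about the fixed x, y, z axes, in that order (R = Rz(yaw) Ry(pitch) Rx(roll)).
In Python, from bench import r gives the robot as it stands.
- The arm moves only by the shell command python3 -m jog 'ROWS' [OPENING] [FORCE]. ROWS is JSON, one flat list of numbers, 6 for each row, row after row: the shift along the tool's x, y, z in m, then the turn, a rotation vector about the tool's x, y, z in rad. A call has 1 to 8 rows; each row is the pose to reach, as a shift and turn from the pose commanded when the call began, along the tool's axes at that moment; what a row does not reach only later rows make up. A row lasts 1/8 s, in which the tool goes at most 62.5 mm and 10.7 degrees, less where a joint would pass 70% of its speed; a pose out of reach is approached as far as the arm can. A call with a gripper value outside its range is refused whole. OPENING is the opening, from -1 (shut) to 1 (fully open), set as the call begins (- or left out, the last holds). The fingers move at their own pace and stop on an object; FORCE is the grip in N (left out, the last holds). Time passes only in rows, so rows that repeat a pose let the fingers close. It gives the time, the measured TCP pose, the force, the opening and the grip force at its end, in the units of the state.
- r.sense(): the state, without advancing time (a new reading comes with each control period).
- r.snapshot(name): name is "side" or "top" or "wrist"; returns a dict with "pixels" (400x640x3 uint8, red, green, blue), "range_z" (400x640 float32, mm along the optical axis (not along the pixel's ray), 0 where there is no reading), "K" (3x3 intrinsics, pixels), "rvec" (rotation vector, rad) and "tvec" (3), from world to camera coordinates, as OpenCV has them. Camera axes: x right, y down, z forward; pixel columns grow to the right and rows downward; lengths in mm; the calibration is good to about 2 mm. A picture is of the moment at which its call begins.
- r.hand_in(): hands the job in; it is judged then, once.
Trained networks look in a picture, given as the dict that the camera call returned (one of the last four; its "shot" number tells which), for a name from the list of things; names that differ only in an ending like _2 or _b are one class to them, and where a whole thing is asked for, a point or a joint stands for the part that bears it (a point fixed in the world has none). Each returns a list of dicts, best first, with "score" (0 to 1); they miss things now and then, are a little off and sometimes report something else, mostly with a low value. They report only what shows in the picture. A call takes as long as a camera call. They do not tell look-alikes from the thing itself.
- r.look_for(picture, target): "bbox" ([left, top, right, bottom] in pixels, round what is visible of it).
- r.outline_of(picture, target): "region" (400x640 bool, what is visible of it) and "bbox" ([left, top, right, bottom] in pixels, round what is visible of it).
The state is a dict: "time": time; "joint_pos": joint angles; "qd": joint speeds; "joint_efforts": joint torques, N m; "tool_pos": TCP position; "tcp_rot": TCP orientation; "ft_force": force on the tool from outside, world axes, zero at the start; "wrist_torque": the same for the moment, N m; "finger_gap": finger opening in mm; "grip_force": force on a finger pad.
Only numpy, scipy, OpenCV 4.12 (cv2) and the standard library are available. Lean on these libraries where they do the work, as an engineer would, in place of code of your own. Each camera call takes 0.05 s, during which the arm holds its last target. There are 200 camera calls.

## Working session

There is one attempt and no reset: what is moved stays moved. The work goes in short steps, Python scripts to look and compute and a shell command to move; the robot and the scene stay as the last step left them, time stands still between calls to the robot, and variables do not carry over. Pictures are saved under pics/ and viewed, at most 10 in all, crops included, and the job is handed in when it is done.

```bash
mkdir -p pics; ls
cat > h.py <<'E'
import numpy as np, cv2
from bench import r
def cam(p):
    R,_=cv2.Rodrigues(np.array(p["rvec"],float)); return R,np.array(p["tvec"],float).ravel(),np.array(p["K"],float)
def cloud(p):
    R,t,K=cam(p); z=p["range_z"].astype(float); v,u=np.mgrid[:z.shape[0],:z.shape[1]]
    c=np.stack([(u-K[0,2])*z/K[0,0],(v-K[1,2])*z/K[1,1],z],-1)
    w=(c-t)@R; w[z<=0]=np.nan
    return w
def save(p,n,crop=None,s=1):
    im=p["pixels"][:,:,::-1]
    if crop: im=im[crop[1]:crop[3],crop[0]:crop[2]]
    cv2.imwrite("pics/"+n,cv2.resize(im,None,fx=s,fy=s,interpolation=cv2.INTER_CUBIC))
def proj(p,X):
    return cv2.projectPoints(np.array(X,float).reshape(-1,3),np.array(p["rvec"],float),np.array(p["tvec"],float),np.array(p["K"],float),None)[0][:,0]
E
python3 - <<'E'
from h import *
p=r.snapshot("top"); save(p,"top0.png")
q=r.snapshot("side"); save(q,"side0.png")
for nm in ["post","gauge","stop_arm","stop_knob","tray","orange_post"]:
    for pic,n in((p,"top"),(q,"side")):
        w=cloud(pic)
        for d in r.outline_of(pic,nm)[:4]:
            m=d["region"]; pts=w[m]; pts=pts[~np.isnan(pts[:,0])]
            print(nm,n,round(d["score"],2),np.round(d["bbox"]),np.round(np.median(pts,0)), np.round(np.percentile(pts[:,2],95)) if len(pts) else '')
s=r.sense(); print(s["tcp_rot"],s["tool_pos"],s["finger_gap"],r.pinch_z,s["time"])
E
```

```text
pics
post top 0.94 [153. 223. 194. 257.] [389. 510.  49.] 55.0
post top 0.92 [206. 172. 232. 218.] [535. 381.  50.] 56.0
post top 0.6 [200. 270. 237. 312.] [238. 375.  49.] 55.0
post top 0.19 [351. 249. 415. 280.] [ 342. -163.   24.] 31.0
post side 0.9 [196. 144. 213. 178.] [372. 474.  47.] 51.0
post side 0.82 [242. 151. 286. 179.] [524. 371.  35.] 51.0
post side 0.58 [160. 167. 195. 215.] [230. 357.  41.] 51.0
gauge top 0.58 [290. 163. 384. 229.] [522.  -3.  14.] 64.0
gauge side 0.59 [278. 189. 401. 262.] [531. -32.  13.] 62.0
gauge side 0.45 [326. 152. 378. 189.] [730. 179.  37.] 51.0
stop_arm top 0.56 [331. 164. 377. 197.] [575. -29.  62.] 101.0
stop_arm side 0.78 [333. 186. 391. 228.] [569. -35.  50.] 89.0
stop_arm side 0.67 [280. 190. 403. 267.] [532. -30.  12.] 62.0
stop_knob top 0.97 [332. 170. 379. 197.] [578. -30.  62.] 101.0
stop_knob side 0.98 [333. 184. 394. 232.] [570. -36.  50.] 89.0
tray top 0.67 [425. 160. 488. 236.] [ 535. -369.    7.] 33.0
tray side 0.79 [382. 262. 521. 352.] [ 533. -368.    6.] 31.0
orange_post top 0.77 [250. 119. 307. 141.] [738. 194.  50.] 56.0
orange_post side 0.84 [323. 149. 380. 188.] [731. 182.  36.] 51.0
orange_post side 0.41 [386. 258. 520. 353.] [ 532. -368.    6.] 31.0
[1.79997453e+02 5.01961915e-04 1.61101136e+02] [194.32097853 567.67062126 231.32697115] 85.26568603431706 18.700000000000003 0.7
```

View pics/top0.png

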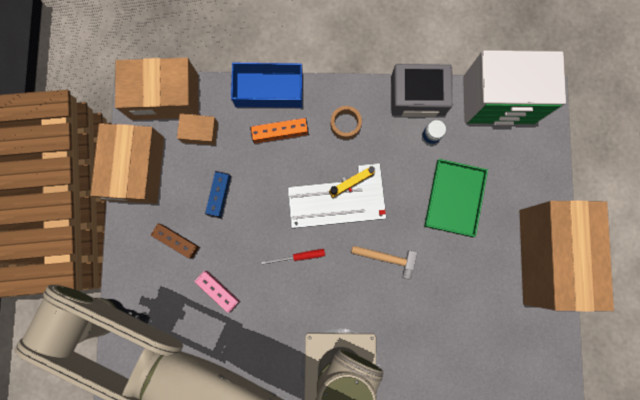

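View pics/side0.png

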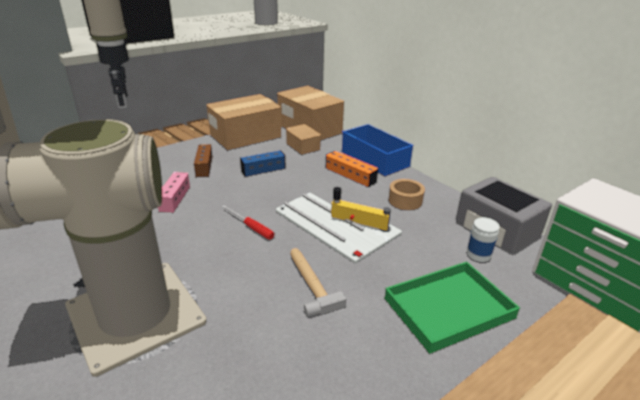

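Candidates for the post: blue at (217,194) matches; brown (175,240), pink (217,290), orange (279,130) and the open blue bin (267,85) do not. The gauge's hinge is at (371,171), the knob at (334,190), and bed +x points right in the image. Checking with a crop and measuring poses.

```bash
cat >> h.py <<'E'
def rect(P):
    (c,s,a)=cv2.minAreaRect(P[:,:2].astype(np.float32)); 
    if s[0]<s[1]: s=s[::-1]; a+=90
    return np.round(c,1),np.round(s,1),round((a+90)%180-90,2)
E
python3 - <<'E'
from h import *
p=r.snapshot("top"); save(p,"c1.png",(195,160,395,240),4)
w=cloud(p); im=p["pixels"].astype(int); hsv=cv2.cvtColor(p["pixels"],cv2.COLOR_RGB2HSV)
d=[x for x in r.outline_of(p,"post") if abs(np.mean(x["bbox"][::2])-218)<12][0]
P=w[d["region"]]; P=P[P[:,2]>44]; print("post",rect(P),np.median(P[:,2]),P.mean(0))
d=r.outline_of(p,"tray")[0]; P=w[d["region"]];print("tray",rect(P[P[:,2]>25]),rect(P[P[:,2]<15]))
g=r.outline_of(p,"gauge")[0]; v,u=np.mgrid[:400,:640]
m=(hsv[...,1]<40)&(hsv[...,2]>150)&(u>280)&(u<392)&(v>155)&(v<235)&(w[...,2]<25)&(w[...,2]>5)
P=w[m]; print("bed",rect(P),np.median(P[:,2]))
m=(u>300)&(u<392)&(v>155)&(v<235)
y=m&(hsv[...,1]>150)&(hsv[...,0]>15)&(hsv[...,0]<35); P=w[y];print("arm",rect(P[P[:,2]>50]))
K=w[m&(w[...,2]>92)]; print("knob",K.mean(0),len(K)); K=w[m&(w[...,2]>68)]; print(np.round(K))
m=(hsv[...,1]>120)&((hsv[...,0]<8)|(hsv[...,0]>172))&(u>375)&(u<392)&(v>200)&(v<220);print("red",w[m].mean(0))
E
```

```text
post (array([236.5, 378.2]), array([140.8,  44.6]), 48.55) 50.004792465247945 [236.79905854 377.58507048  50.2806588 ]
tray (array([ 533.8, -366.5]), array([221.8, 163. ]), -12.02) (array([ 537.5, -371.6]), array([236.9, 177.3]), -12.85)
bed (array([541.2,  15.2]), array([300.7, 180.7]), -83.72) 13.262301205278469
arm (array([575., -29.]), array([146.4,  24.1]), -59.46)
knob [543.31562381  23.90246831 102.12032627] 48
[[ 622.  -90.   76.]
 [ 624.  -94.   69.]
 [ 620.  -88.   71.]
 [ 619.  -90.   76.]
 [ 619.  -94.   75.]
 [ 620.  -97.   72.]
 [ 620. -100.   74.]
 [ 617.  -85.   73.]
 [ 618.  -88.   69.]
 [ 616.  -90.   76.]
 [ 616.  -93.   77.]
 [ 617.  -97.   73.]
 [ 616. -100.   75.]
 [ 613.  -84.   77.]
 [ 614.  -88.   73.]
 [ 613.  -90.   77.]
 [ 614.  -94.   72.]
 [ 612.  -96.   82.]
 [ 614. -100.   70.]
 [ 611.  -82.   68.]
 [ 610.  -84.   75.]
 [ 610.  -88.   74.]
 [ 609.  -90.   82.]
 [ 610.  -94.   75.]
 [ 610.  -97.   75.]
 [ 611. -100.   73.]
 [ 608.  -82.   69.]
 [ 608.  -85.   72.]
 [ 606.  -87.   79.]
 [ 606.  -90.   81.]
 [ 607.  -93.   77.]
 [ 606.  -96.   79.]
 [ 607
[... 854 characters left out ...]

 [ 542.   21.  103.]
 [ 543.   18.  100.]
 [ 542.   15.  107.]
 [ 544.   35.   72.]
 [ 540.   33.   99.]
 [ 539.   30.  103.]
 [ 539.   27.  103.]
 [ 539.   24.  104.]
 [ 540.   21.   97.]
 [ 539.   18.  104.]
 [ 538.   15.  110.]
 [ 538.   33.   93.]
 [ 537.   30.   99.]
 [ 536.   27.  103.]
 [ 537.   24.   96.]
 [ 536.   21.  108.]
 [ 537.   18.  101.]
 [ 537.   15.  102.]
 [ 536.   32.   82.]
 [ 534.   30.   97.]
 [ 534.   27.   99.]
 [ 534.   24.   99.]
 [ 534.   21.  102.]
 [ 534.   18.  102.]
 [ 538.   14.   75.]
 [ 535.   32.   69.]
 [ 534.   29.   76.]
 [ 532.   26.   88.]
 [ 533.   23.   87.]
 [ 534.   20.   80.]
 [ 535.   17.   70.]]
red [ 487.41959241 -129.07995045   18.35376396]
```

View pics/c1.png

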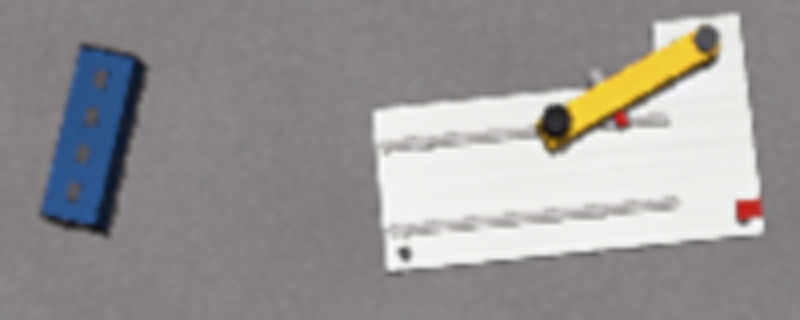

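The crop confirms the blue closed post at crop (93,140). The arm is partly swung, with the knob at crop (556,122) and the red tail pin on the bed side. My filter picked the pink look-alike, so I'm redoing the post measurement and computing the first reach to the knob.

```bash
cat >> h.py <<'E'
from scipy.spatial.transform import Rotation as Ro
def go(x,y,z,yaw):
    s=r.sense(); R=Ro.from_euler("xyz",s["tcp_rot"],degrees=True)
    T=Ro.from_euler("xyz",[180,0,yaw],degrees=True)
    d=R.inv().apply(np.array([x,y,z])-s["tool_pos"])/1000
    print("shift",np.round(d,4),"turn",np.round((R.inv()*T).as_rotvec(),4),"pos",np.round(s["tool_pos"],1),"rot",np.round(s["tcp_rot"],1),"F",np.round(s["ft_force"],1),"gap",round(s["finger_gap"],1),"grip",s["grip_force"],"t",s["time"])
E
python3 - <<'E'
from h import *
p=r.snapshot("top"); w=cloud(p)
for d in r.outline_of(p,"post"):
    P=w[d["region"]]; P=P[P[:,2]>44]
    if len(P): print(d["bbox"],rect(P),np.nanmedian(P[:,2]))
go(543.3,23.9,231.3,120.9)
E
```

```text
[153.8, 223.1, 198.3, 257.9] (array([389.6, 514.1]), array([142.5,  44.4]), 60.01) 50.10499791588036
[196.4, 272.0, 239.0, 310.7] (array([236.9, 376.5]), array([139.8,  44.5]), 49.8) 50.32460550959564
[207.7, 173.1, 230.9, 218.9] (array([534.8, 385.4]), array([138.4,  45.6]), -12.14) 50.44019585246916
shift [-0.5063 -0.4015 -0.    ] turn [ 0.     -0.      0.7018] pos [194.3 567.7 231.3] rot [180.   -0.  161.1] F [ 0.1 -0.  -0.2] gap 85.5 grip 0.0 t 1.0
```

```bash
python3 -m jog '[-0.063,-0.05,0,0,0,0.1, -0.126,-0.1,0,0,0,0.2, -0.19,-0.15,0,0,0,0.3, -0.253,-0.2,0,0,0,0.4, -0.316,-0.25,0,0,0,0.5, -0.38,-0.3,0,0,0,0.6, -0.443,-0.35,0,0,0,0.7018, -0.5063,-0.4015,0,0,0,0.7018]' 1
python3 -m jog '[0,0,0,0,0,0, 0,0,0,0,0,0]'
python3 - <<'E'
from h import *
p=r.snapshot("wrist"); save(p,"w1.png"); w=cloud(p); u,v=np.meshgrid(range(640),range(400))
K=w[(w[...,2]>97)&(w[...,2]<110)]; print(len(K)); 
K=K[np.hypot(K[:,0]-543,K[:,1]-24)<30]
print("knob",np.nanmedian(K,0),K.min(0),K.max(0)) if len(K) else 0
go(543.3,23.9,78,120.9)
E
```

```text
time: 2.0
tool_pos: [465.7, 145.3, 231.7]
tcp_rot: [179.9, 0.0, 120.8]
ft_force: [1.5, 0.9, 1.7]
finger_gap: 85.3
grip_force: 0.0
time: 2.25
tool_pos: [464.7, 147.1, 231.2]
tcp_rot: [-180.0, -0.0, 120.8]
ft_force: [-0.4, 0.4, -0.9]
finger_gap: 85.6
grip_force: 0.0
527
knob [543.07066699  28.04476457 101.57948648] [532.32017803  15.00169509  97.00163709] [555.443396    38.25721858 103.72178525]
shift [-0.1469  0.004   0.1532] turn [ 0.     -0.0005  0.0002] pos [464.4 147.8 231.3] rot [180.   -0.  120.9] F [-0.6 -0.8  0.2] gap 85.4 grip 0.0 t 2.3
```

View pics/w1.png

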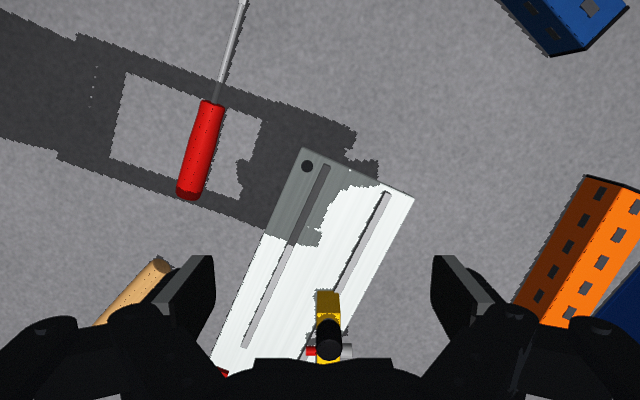

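The wrist view shows the knob at (328,335), between the fingers in the closing direction, with nothing below the lowering path. The arm stopped short of the target, so I move the rest of the way, then down, and close loosely.

```bash
python3 -m jog '[-0.05,0.002,0,0,0,0, -0.1,0.004,0,0,0,0, -0.146,0.004,0,0,0,0, -0.146,0.004,0,0,0,0, -0.146,0.004,0.06,0,0,0, -0.146,0.004,0.11,0,0,0, -0.146,0.004,0.152,0,0,0, -0.146,0.004,0.152,0,0,0]'
python3 -m jog '[0,0,0,0,0,0, 0,0,0,0,0,0, 0,0,0,0,0,0, 0,0,0,0,0,0]' -0.3 20
python3 - <<'E'
from h import *
H=np.array([612.5,-92]); 
for a in (120.9,133,143.5,154,164.5,175,186.3,190):
    x,y=H+135*np.array([np.cos(np.radians(a)),np.sin(np.radians(a))]); print(a,end=" "); go(x,y,79,a)
E
```

```text
time: 3.3
tool_pos: [539.2, 26.1, 75.5]
tcp_rot: [-179.6, -0.3, 121.0]
ft_force: [-0.9, 0.5, 0.2]
finger_gap: 85.5
grip_force: 0.0
time: 3.8
tool_pos: [543.8, 23.8, 80.3]
tcp_rot: [179.9, 0.0, 120.9]
ft_force: [0.5, 0.2, 0.2]
finger_gap: 29.6
grip_force: 0.0
120.9 shift [ 0.0003 -0.0005  0.0013] turn [ 0.0013  0.0008 -0.0003] pos [543.8  23.8  80.3] rot [179.9   0.  120.9] F [0.5 0.2 0.2] gap 29.6 grip 0.0 t 3.8
133 shift [-0.0027 -0.0288  0.0012] turn [ 0.0012  0.001  -0.2115] pos [543.8  23.8  80.3] rot [179.9   0.  120.9] F [0.5 0.2 0.2] gap 29.6 grip 0.0 t 3.8
143.5 shift [-0.0101 -0.0524  0.0012] turn [ 0.0011  0.0011 -0.3947] pos [543.8  23.8  80.3] rot [179.9   0.  120.9] F [0.5 0.2 0.2] gap 29.6 grip 0.0 t 3.8
154 shift [-0.0216 -0.0743  0.0012] turn [ 0.001   0.0012 -0.578 ] pos [543.8  23.8  80.3] rot [179.9   0.  120.9] F [0.5 0.2 0.2] gap 29.6 grip 0.0 t 3.8
164.5 shift [-0.037  -0.0936  0.0012] turn [ 0.0009  0.0013 -0.7612] pos [543.8  23.8  80.3] rot [179.9   0.  120.9] F [0.5 0.2 0.2] gap 29.6 grip 0.0 t 3.8
175 shift [-0.0556 -0.1099  0.0012] turn [ 8.000e-04  1.400e-03 -9.445e-01] pos [543.8  23.8  80.3] rot [179.9   0.  120.9] F [0.5 0.2 0.2] gap 29.6 grip 0.0 t 3.8
186.3 shift [-0.0785 -0.1233  0.0012] turn [ 7.0000e-04  1.5000e-03 -1.1417e+00] pos [543.8  23.8  80.3] rot [179.9   0.  120.9] F [0.5 0.2 0.2] gap 29.6 grip 0.0 t 3.8
190 shift [-0.0866 -0.1266  0.0012] turn [ 6.0000e-04  1.5000e-03 -1.2063e+00] pos [543.8  23.8  80.3] rot [179.9   0.  120.9] F [0.5 0.2 0.2] gap 29.6 grip 0.0 t 3.8
```

```bash
python3 -m jog '[-0.001,-0.014,0,0,0,-0.105, -0.0027,-0.0288,0,0,0,-0.21, -0.006,-0.041,0,0,0,-0.3, -0.010,-0.0524,0,0,0,-0.39, -0.0155,-0.0635,0,0,0,-0.485, -0.0216,-0.0743,0,0,0,-0.578, -0.029,-0.084,0,0,0,-0.67, -0.037,-0.0936,0,0,0,-0.761]'
python3 - <<'E'
from h import *
H=np.array([612.5,-92]); 
for a in (164.5,170,175,180,184,186.3,188,190):
    x,y=H+135*np.array([np.cos(np.radians(a)),np.sin(np.radians(a))]); print(a,end=" "); go(x,y,79,a)
E
```

```text
time: 4.8
tool_pos: [482.1, -56.2, 79.7]
tcp_rot: [180.0, 0.1, 164.7]
ft_force: [1.0, 0.8, 1.0]
finger_gap: 29.7
grip_force: 0.6
164.5 shift [-0.0003  0.0004  0.0007] turn [0.0005 0.0009 0.0027] pos [482.1 -56.2  79.7] rot [1.800e+02 1.000e-01 1.647e+02] F [1.  0.8 1. ] gap 29.7 grip 0.6212634220719337 t 4.8
170 shift [-0.0009 -0.0126  0.0007] turn [ 0.0004  0.0009 -0.0933] pos [482.1 -56.2  79.7] rot [1.800e+02 1.000e-01 1.647e+02] F [1.  0.8 1. ] gap 29.7 grip 0.6212634220719337 t 4.8
175 shift [-0.0025 -0.0242  0.0007] turn [ 0.0004  0.0009 -0.1806] pos [482.1 -56.2  79.7] rot [1.800e+02 1.000e-01 1.647e+02] F [1.  0.8 1. ] gap 29.7 grip 0.6212634220719337 t 4.8
180 shift [-0.0051 -0.0357  0.0007] turn [ 0.0003  0.0009 -0.2678] pos [482.1 -56.2  79.7] rot [1.800e+02 1.000e-01 1.647e+02] F [1.  0.8 1. ] gap 29.7 grip 0.6212634220719337 t 4.8
184 shift [-0.0079 -0.0447  0.0007] turn [ 3.000e-04  9.000e-04 -3.376e-01] pos [482.1 -56.2  79.7] rot [1.800e+02 1.000e-01 1.647e+02] F [1.  0.8 1. ] gap 29.7 grip 0.6212634220719337 t 4.8
186.3 shift [-0.0098 -0.0498  0.0007] turn [ 3.000e-04  1.000e-03 -3.778e-01] pos [482.1 -56.2  79.7] rot [1.800e+02 1.000e-01 1.647e+02] F [1.  0.8 1. ] gap 29.7 grip 0.6212634220719337 t 4.8
188 shift [-0.0113 -0.0535  0.0007] turn [ 3.000e-04  1.000e-03 -4.075e-01] pos [482.1 -56.2  79.7] rot [1.800e+02 1.000e-01 1.647e+02] F [1.  0.8 1. ] gap 29.7 grip 0.6212634220719337 t 4.8
190 shift [-0.0133 -0.0578  0.0007] turn [ 3.000e-04  1.000e-03 -4.424e-01] pos [482.1 -56.2  79.7] rot [1.800e+02 1.000e-01 1.647e+02] F [1.  0.8 1. ] gap 29.7 grip 0.6212634220719337 t 4.8
```

```bash
python3 -m jog '[-0.001,-0.0126,0,0,0,-0.093, -0.0025,-0.0242,0,0,0,-0.18, -0.005,-0.0357,0,0,0,-0.268, -0.008,-0.0447,0,0,0,-0.338, -0.01,-0.0498,0,0,0,-0.378, -0.01,-0.0498,0,0,0,-0.378]'
python3 -m jog '[0,-0.001,0,0,0,0, 0,-0.002,0,0,0,0]'
python3 -m jog '[0,-0.001,0,0,0,0, 0,-0.002,0,0,0,0]'
```

```text
time: 5.55
tool_pos: [478.3, -107.0, 79.6]
tcp_rot: [-180.0, 0.0, -173.9]
ft_force: [-0.6, 1.0, 0.1]
finger_gap: 29.6
grip_force: 0.0
time: 5.8
tool_pos: [478.3, -108.2, 79.3]
tcp_rot: [180.0, -0.0, -173.9]
ft_force: [-0.1, 5.0, 1.4]
finger_gap: 30.1
grip_force: 2.2
time: 6.05
tool_pos: [478.4, -108.4, 79.2]
tcp_rot: [179.8, -0.0, -173.8]
ft_force: [-1.8, 14.0, 4.6]
finger_gap: 29.8
grip_force: 6.9
```

End stop reached (force rose to 14 N). Now hold, back off and retract upward.

```bash
python3 -m jog '[0,0,0,0,0,0, 0,0,0,0,0,0, 0,0.004,0,0,0,0, 0,0.004,0,0,0,0, 0,0.004,-0.03,0,0,0, 0,0.004,-0.08,0,0,0, 0,0.004,-0.13,0,0,0, 0,0.004,-0.18,0,0,0]'
python3 -m jog '[0,0,0,0,0,0]' 1 60
python3 - <<'E'
from h import *
p=r.snapshot("top"); save(p,"t2.png",(270,150,400,240),5)
w=cloud(p); hsv=cv2.cvtColor(p["pixels"],cv2.COLOR_RGB2HSV); v,u=np.mgrid[:400,:640]
m=(u>280)&(u<392)&(v>155)&(v<235)
y=m&(hsv[...,1]>150)&(hsv[...,0]>15)&(hsv[...,0]<35)&(w[...,2]>50)&(w[...,2]<80);print("arm",rect(w[y]),y.sum())
go(534.8,384,260,167.9)
E
```

```text
time: 7.05
tool_pos: [478.0, -106.8, 261.0]
tcp_rot: [-180.0, 0.0, -173.9]
ft_force: [1.1, -0.4, 0.7]
finger_gap: 29.9
grip_force: 0.0
time: 7.18
tool_pos: [480.7, -107.7, 264.8]
tcp_rot: [-179.8, 0.5, -173.9]
ft_force: [0.8, -0.4, -0.8]
finger_gap: 46.9
grip_force: 0.0
arm (array([541.8, -96. ]), array([149.8,  23.1]), 2.4) 83
shift [-0.1075  0.4826  0.0011] turn [-0.0017  0.0049  0.3182] pos [ 479.5 -107.3  261.8] rot [-179.9    0.3 -173.9] F [-0.   0.4  0.2] gap 53.9 grip 0.0 t 7.225
```

View pics/t2.png

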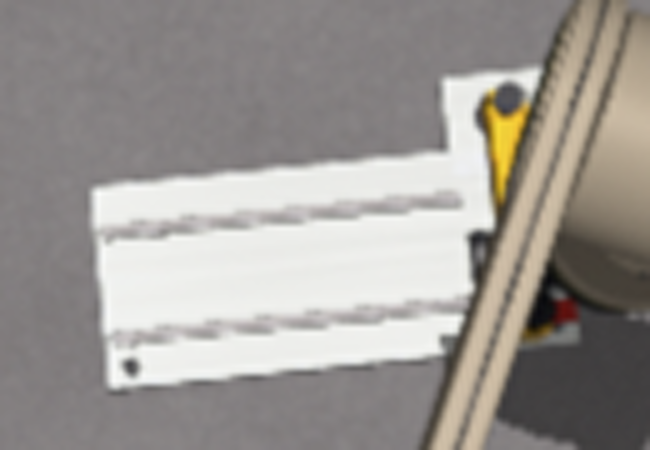

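The robot arm covers most of the view, but the yellow bar (505,130) now runs across the bed. I'll check again once clear, and move to above the post.

```bash
python3 -m jog '[-0.013,0.06,0,0,0,0.04, -0.026,0.12,0,0,0,0.08, -0.039,0.18,0,0,0,0.12, -0.052,0.24,0,0,0,0.16, -0.065,0.3,0,0,0,0.2, -0.08,0.36,0,0,0,0.24, -0.094,0.42,0,0,0,0.28, -0.1075,0.4826,0,0,0,0.318]'
python3 -m jog '[0,0,0,0,0,0, 0,0,0,0,0,0]'
python3 - <<'E'
from h import *
p=r.snapshot("top"); w=cloud(p)
hsv=cv2.cvtColor(p["pixels"],cv2.COLOR_RGB2HSV); v,u=np.mgrid[:400,:640]
m=(u>280)&(u<392)&(v>155)&(v<235)
y=m&(hsv[...,1]>150)&(hsv[...,0]>15)&(hsv[...,0]<35)&(w[...,2]>50)&(w[...,2]<80);print("arm",rect(w[y]),y.sum())
m=(hsv[...,1]<40)&(hsv[...,2]>150)&(u>280)&(u<392)&(v>155)&(v<235)&(w[...,2]<25)&(w[...,2]>5)
print("bed",rect(w[m]))
p=r.snapshot("wrist"); save(p,"w2.png"); w=cloud(p); hsv=cv2.cvtColor(p["pixels"],cv2.COLOR_RGB2HSV)
for d in r.outline_of(p,"post"):
    P=w[d["region"]]; P=P[(P[:,2]>46)&(P[:,2]<56)]
    if len(P): print(d["bbox"],d["score"],rect(P),np.nanmedian(P[:,2]))
go(534.8,384,16,167.9)
E
```

```text
time: 8.22
tool_pos: [532.7, 384.7, 257.0]
tcp_rot: [-179.9, -0.1, 167.8]
ft_force: [1.4, 0.5, 0.7]
finger_gap: 85.4
grip_force: 0.0
time: 8.48
tool_pos: [532.6, 382.8, 257.1]
tcp_rot: [-179.8, -0.1, 168.0]
ft_force: [0.5, -0.2, 0.3]
finger_gap: 85.5
grip_force: 0.0
arm (array([541.3, -99.4]), array([150.4,  23.4]), 6.59) 286
bed (array([541.1,  16.1]), array([302.7, 179.8]), -83.61)
[369.1, 0.0, 514.1, 39.3] 0.62 (array([422. , 533.1]), array([88. , 25.5]), 77.21) 49.40891584295793
[305.9, 97.6, 352.0, 240.9] 0.57 (array([535.1, 388.4]), array([139.5,  44. ]), -11.23) 49.73283520860504
shift [-0.0008  0.0025  0.2433] turn [-0.0003  0.0002 -0.0009] pos [533.4 381.9 259.3] rot [-180.     0.   167.8] F [ 0.4 -0.2 -0.1] gap 85.1 grip 0.0 t 8.625
```

View pics/w2.png

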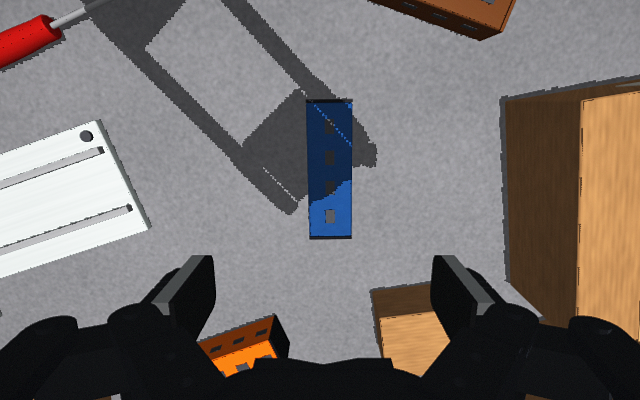

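The wrist view shows the blue post at (330,168), axis aligned with the pads and clear on both sides. The yellow arm is parallel to the bed's y axis (6.6° vs 6.4°), so it is fully out. Descend and grip.

```bash
python3 -m jog '[-0.0006,0.004,0.05,0,0,-0.006, -0.0006,0.005,0.1,0,0,-0.006, -0.0006,0.005,0.15,0,0,-0.006, -0.0006,0.005,0.19,0,0,-0.006, -0.0006,0.005,0.22,0,0,-0.006, -0.0006,0.005,0.2425,0,0,-0.006, -0.0006,0.005,0.2425,0,0,-0.006, -0.0006,0.005,0.2425,0,0,-0.006]'
python3 -m jog '[0,0,0,0,0,0, 0,0,0,0,0,0, 0,0,0,0,0,0, 0,0,0,0,0,0, 0,0,0,0,0,0, 0,0,0,0,0,0]' -1 60
python3 -m jog '[0,0,-0.02,0,0,0, 0,0,-0.07,0,0,0, 0,0,-0.12,0,0,0, 0,0,-0.16,0,0,0, 0,0,-0.16,0,0,0, 0,0,-0.16,0,0,0]'
python3 - <<'E'
from h import *
p=r.snapshot("side"); save(p,"s3.png",(180,100,420,280),3)
B=np.array([541.15,15.65])-25.1*np.array([np.cos(np.radians(6.35)),np.sin(np.radians(6.35))])
ex=np.array([np.cos(np.radians(-83.65)),np.sin(np.radians(-83.65))]); ey=np.array([-ex[1],ex[0]])
print(B, "home",B+33*ex,"pre",B-7*ex,"hinge",B+115*ex+85*ey)
x,y=B-7*ex; go(x,y,170,96.35)
E
```

```text
time: 9.62
tool_pos: [535.9, 388.4, 18.6]
tcp_rot: [179.9, 0.1, 168.3]
ft_force: [0.4, 0.2, -0.6]
finger_gap: 85.2
grip_force: 0.0
time: 10.38
tool_pos: [535.5, 388.5, 18.0]
tcp_rot: [179.9, 0.1, 168.3]
ft_force: [0.1, -0.6, 5.8]
finger_gap: 43.0
grip_force: 63.2
time: 11.12
tool_pos: [534.0, 387.6, 175.4]
tcp_rot: [-179.9, -0.1, 168.3]
ft_force: [-1.0, -0.3, -4.4]
finger_gap: 43.2
grip_force: 62.3
[516.20399312  12.87389824] home [519.85384803 -19.92364068] pre [515.42978148  19.83095195] hinge [613.4016938  -92.01941415]
shift [-0.057  -0.3634  0.0051] turn [-4.2000e-03 -8.0000e-04  1.2554e+00] pos [533.5 387.3 174.2] rot [-179.8   -0.2  168.3] F [-0.3  0.2 -4.2] gap 43.5 grip 62.30516195297241 t 11.175
```

View pics/s3.png

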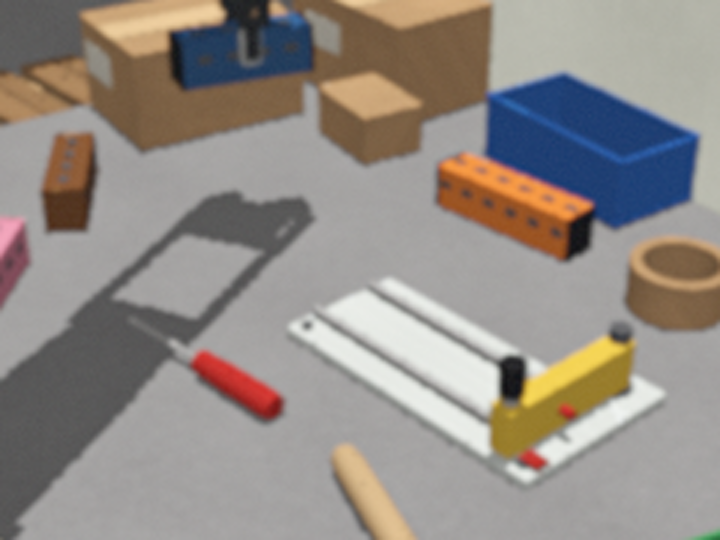

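The post is held level at (245,50) in the crop; the yellow arm stands across the bed at (565,395). Carry it over the bed.

```bash
python3 -m jog '[-0.007,-0.045,0,0,0,0.157, -0.014,-0.091,0,0,0,0.314, -0.021,-0.136,0,0,0,0.471, -0.028,-0.182,0,0,0,0.628, -0.036,-0.227,0,0,0,0.785, -0.043,-0.273,0,0,0,0.942, -0.05,-0.318,0,0,0,1.099, -0.057,-0.3634,0,0,0,1.255]'
python3 -m jog '[0,0,0,0,0,0, 0,0,0,0,0,0, 0,0,0,0,0,0]'
python3 - <<'E'
from h import *
p=r.snapshot("top"); save(p,"t4.png",(270,150,400,240),5)
w=cloud(p); hsv=cv2.cvtColor(p["pixels"],cv2.COLOR_RGB2HSV); v,u=np.mgrid[:400,:640]
m=(u>280)&(u<392)&(v>155)&(v<235)&(hsv[...,0]>100)&(hsv[...,0]<125)&(hsv[...,1]>120)&(w[...,2]>170)&(w[...,2]<230)
print(rect(w[m]) if m.sum()>10 else m.sum())
go(515.4,19.8,33,96.35)
E
```

```text
time: 12.18
tool_pos: [514.9, 19.3, 174.2]
tcp_rot: [-179.8, -0.0, 96.1]
ft_force: [0.8, 0.2, -3.8]
finger_gap: 43.5
grip_force: 63.0
time: 12.55
tool_pos: [516.3, 21.7, 175.9]
tcp_rot: [-179.9, -0.0, 96.5]
ft_force: [0.1, -0.8, -4.4]
finger_gap: 43.0
grip_force: 62.9
(array([508.3,  12.7]), array([111.7,  36.4]), -89.51)
shift [-0.0019 -0.0012  0.1432] turn [-0.001  -0.0004  0.0026] pos [516.5  21.7 176.2] rot [-179.9   -0.    96.5] F [ 0.5  0.  -3.5] gap 43.1 grip 62.923933267593384 t 12.6
```

View pics/t4.png

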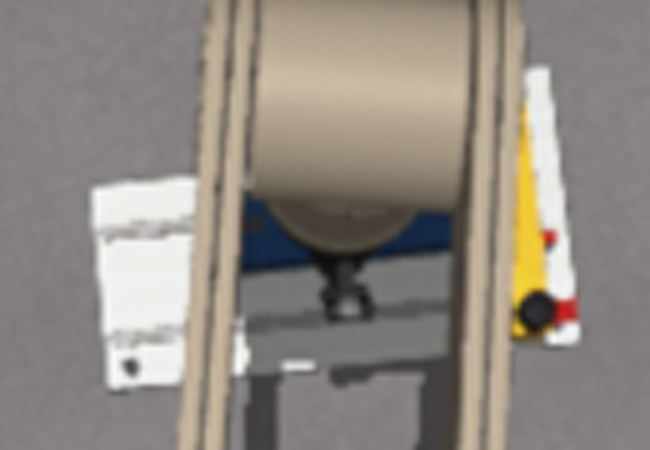

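The post (blue, at (350,240)) is parallel to the rails and centred; the arm is at (530,200). Lower in two stages.

```bash
python3 -m jog '[-0.0019,-0.0012,0.03,0,0,0.0026, -0.0019,-0.0012,0.06,0,0,0.0026, -0.0019,-0.0012,0.09,0,0,0.0026, -0.0019,-0.0012,0.115,0,0,0.0026, -0.0019,-0.0012,0.13,0,0,0.0026, -0.0019,-0.0012,0.138,0,0,0.0026, -0.0019,-0.0012,0.138,0,0,0.0026]'
python3 - <<'E'
from h import *
go(515.4,19.8,31,96.35)
E
```

```text
time: 13.48
tool_pos: [515.8, 18.8, 38.8]
tcp_rot: [-180.0, -0.0, 96.3]
ft_force: [-0.8, -0.2, -4.2]
finger_gap: 43.3
grip_force: 62.9
shift [ 0.001  -0.0003  0.0078] turn [-0.0002 -0.     -0.0017] pos [515.8  18.8  38.8] rot [-180.    -0.    96.3] F [-0.8 -0.2 -4.2] gap 43.3 grip 62.93267369270325 t 13.475
```

```bash
python3 -m jog '[0.001,0,0.004,0,0,0, 0.001,0,0.0065,0,0,0, 0.001,0,0.0065,0,0,0]'
python3 -m jog '[0,0,0.0015,0,0,0, 0,0,0.0015,0,0,0]'
```

```text
time: 13.85
tool_pos: [515.8, 19.6, 32.4]
tcp_rot: [180.0, 0.0, 96.2]
ft_force: [0.2, 0.6, -4.2]
finger_gap: 43.2
grip_force: 62.9
time: 14.1
tool_pos: [515.6, 19.6, 30.7]
tcp_rot: [-180.0, 0.0, 96.2]
ft_force: [0.4, 0.3, -4.3]
finger_gap: 43.4
grip_force: 62.9
```

```bash
python3 -m jog '[-0.008,0,0,0,0,0, -0.016,0,0,0,0,0, -0.022,0,0,0,0,0, -0.028,0,0,0,0,0, -0.032,0,0,0,0,0, -0.035,0,0,0,0,0, -0.035,0,0,0,0,0]'
python3 - <<'E'
from h import *
go(519.85,-19.9,30.7,96.35)
E
```

```text
time: 14.98
tool_pos: [519.5, -14.6, 30.9]
tcp_rot: [180.0, -0.1, 96.2]
ft_force: [-1.1, 5.1, -1.7]
finger_gap: 43.5
grip_force: 63.0
shift [-0.0053 -0.0002  0.0002] turn [ 0.     -0.0012 -0.0023] pos [519.5 -14.6  30.9] rot [ 1.80e+02 -1.00e-01  9.62e+01] F [-1.1  5.1 -1.7] gap 43.5 grip 62.99680709838867 t 14.975
```

```bash
python3 -m jog '[-0.002,0,0,0,0,0, -0.003,0,0,0,0,0, -0.003,0,0,0,0,0]'
python3 -m jog '[-0.001,0,0,0,0,0, -0.001,0,0,0,0,0]'
python3 -m jog '[-0.001,0,0,0,0,0, -0.001,0,0,0,0,0]'
```

```text
time: 15.35
tool_pos: [519.7, -17.2, 30.9]
tcp_rot: [-180.0, -0.1, 96.2]
ft_force: [-1.9, 7.3, -0.9]
finger_gap: 43.0
grip_force: 63.0
time: 15.6
tool_pos: [519.8, -18.1, 30.9]
tcp_rot: [-180.0, -0.1, 96.2]
ft_force: [-1.8, 8.6, -0.7]
finger_gap: 43.4
grip_force: 63.0
time: 15.85
tool_pos: [519.9, -19.0, 30.9]
tcp_rot: [-180.0, -0.1, 96.2]
ft_force: [-1.4, 8.0, -0.9]
finger_gap: 43.3
grip_force: 63.1
```

```bash
python3 -m jog '[-0.001,0,0,0,0,0, -0.001,0,0,0,0,0]'
python3 -m jog '[-0.001,0,0,0,0,0, -0.001,0,0,0,0,0]'
python3 -m jog '[-0.001,0,0,0,0,0, -0.001,0,0,0,0,0]'
```

```text
time: 16.1
tool_pos: [519.9, -19.1, 30.9]
tcp_rot: [-180.0, -0.2, 96.2]
ft_force: [-1.0, 12.9, -0.7]
finger_gap: 43.1
grip_force: 63.3
time: 16.35
tool_pos: [520.0, -19.1, 30.9]
tcp_rot: [-180.0, -0.3, 96.2]
ft_force: [-2.0, 18.8, 1.3]
finger_gap: 43.3
grip_force: 63.5
time: 16.6
tool_pos: [520.0, -19.2, 30.9]
tcp_rot: [-180.0, -0.4, 96.3]
ft_force: [-2.7, 22.6, 3.4]
finger_gap: 43.0
grip_force: 63.6
```

Seated against the face (position stopped and force rising to 23 N). Hold for 2.75 s.

```bash
for i in 1 2; do python3 -m jog '[0,0,0,0,0,0, 0,0,0,0,0,0, 0,0,0,0,0,0, 0,0,0,0,0,0, 0,0,0,0,0,0, 0,0,0,0,0,0, 0,0,0,0,0,0, 0,0,0,0,0,0]'; done
python3 - <<'E'
from h import *
p=r.snapshot("side"); save(p,"s5.png",(270,150,420,270),5)
go(520,-19,31,96.35)
E
python3 -m jog '[0,0,0,0,0,0, 0,0,0,0,0,0, 0,0,0,0,0,0, 0,0,0,0,0,0, 0,0,0,0,0,0, 0,0,0,0,0,0]'
```

```text
time: 17.6
tool_pos: [519.9, -19.2, 30.9]
tcp_rot: [-180.0, -0.3, 96.3]
ft_force: [-2.4, 22.8, 2.8]
finger_gap: 43.1
grip_force: 63.6
time: 18.6
tool_pos: [519.9, -19.2, 30.9]
tcp_rot: [-180.0, -0.3, 96.3]
ft_force: [-2.5, 23.4, 2.3]
finger_gap: 43.3
grip_force: 63.5
shift [ 0.0002  0.0001 -0.0001] turn [-0.0003 -0.006  -0.0016] pos [520.  -19.2  30.9] rot [-180.    -0.3   96.3] F [-3.2 22.5  2.4] gap 43.2 grip 63.57622504234314 t 18.65
time: 19.4
tool_pos: [519.9, -19.2, 30.9]
tcp_rot: [-180.0, -0.3, 96.3]
ft_force: [-2.3, 23.4, 1.9]
finger_gap: 43.2
grip_force: 63.5
```

View pics/s5.png

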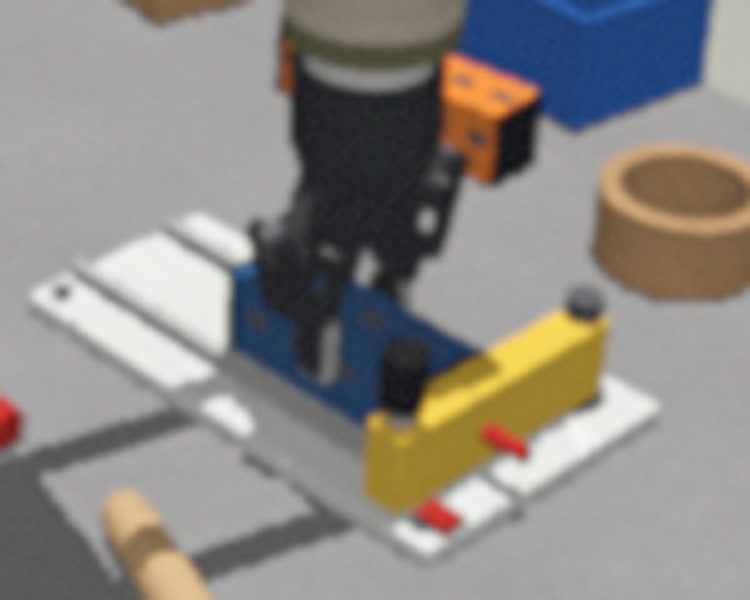

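The post is flat against the arm, with the red tail pin standing out at (505,440). Back off, lift and carry to the tray.

```bash
python3 -m jog '[0.006,0,0,0,0,0, 0.014,0,0,0,0,0, 0.026,0,0,0,0,0, 0.036,0,0,0,0,0, 0.036,0,-0.02,0,0,0, 0.036,0,-0.06,0,0,0, 0.036,0,-0.11,0,0,0, 0.036,0,-0.16,0,0,0]'
python3 -m jog '[0,0,0,0,0,0, 0,0,0,0,0,0]'
python3 - <<'E'
from h import *
go(534,-366.5,190,168)
p=r.snapshot("top"); w=cloud(p)
hsv=cv2.cvtColor(p["pixels"],cv2.COLOR_RGB2HSV); v,u=np.mgrid[:400,:640]
m=(u>415)&(u<500)&(v>150)&(v<245)&(hsv[...,0]>45)&(hsv[...,0]<80)&(hsv[...,1]>120)&(w[...,2]>-3)&(w[...,2]<45)
print(rect(w[m]))
E
```

```text
time: 20.4
tool_pos: [516.0, 12.7, 192.1]
tcp_rot: [-180.0, 0.0, 96.2]
ft_force: [1.1, 0.0, -3.8]
finger_gap: 43.1
grip_force: 62.8
time: 20.65
tool_pos: [516.0, 12.7, 189.8]
tcp_rot: [-179.9, 0.0, 96.2]
ft_force: [-0.2, -0.0, -5.1]
finger_gap: 43.1
grip_force: 63.1
shift [-3.789e-01 -2.320e-02 -1.000e-04] turn [-9.0000e-04 -5.0000e-04 -1.2527e+00] pos [516.   12.7 189.8] rot [-179.9    0.    96.2] F [-0.2 -0.  -5.1] gap 43.1 grip 63.13175439834595 t 20.65
(array([ 533.9, -365.1]), array([220.3, 159.2]), -12.0)
```

```bash
python3 -m jog '[-0.047,-0.003,0,0,0,-0.157, -0.095,-0.006,0,0,0,-0.314, -0.142,-0.009,0,0,0,-0.471, -0.19,-0.012,0,0,0,-0.628, -0.237,-0.015,0,0,0,-0.785, -0.284,-0.018,0,0,0,-0.942, -0.332,-0.02,0,0,0,-1.1, -0.379,-0.0225,0,0,0,-1.2527]'
python3 -m jog '[0,0,0,0,0,0, 0,0,0,0,0,0]'
python3 - <<'E'
from h import *
go(534,-365.5,30,168)
E
```

```text
time: 21.7
tool_pos: [533.9, -367.2, 187.5]
tcp_rot: [179.9, -0.2, 168.3]
ft_force: [1.1, -0.5, -3.0]
finger_gap: 43.1
grip_force: 62.7
time: 21.95
tool_pos: [534.1, -365.7, 188.0]
tcp_rot: [179.9, -0.2, 167.9]
ft_force: [0.1, -0.1, -2.9]
finger_gap: 43.6
grip_force: 63.2
shift [-0.0005 -0.0002  0.158 ] turn [ 0.0024 -0.0039 -0.0017] pos [ 534.1 -365.7  188. ] rot [179.9  -0.2 167.9] F [ 0.1 -0.1 -2.9] gap 43.6 grip 63.172913789749146 t 21.95
```

```bash
python3 -m jog '[0,0,0.04,0,0,0, 0,0,0.08,0,0,0, 0,0,0.115,0,0,0, 0,0,0.14,0,0,0, 0,0,0.155,0,0,0, 0,0,0.161,0,0,0, 0,0,0.161,0,0,0, 0,0,0.161,0,0,0]'
python3 -m jog '[0,0,0.001,0,0,0, 0,0,0.002,0,0,0, 0,0,0.002,0,0,0]'
python3 -m jog '[0,0,0.001,0,0,0, 0,0,0.001,0,0,0]'
```

```text
time: 22.95
tool_pos: [536.0, -367.1, 31.3]
tcp_rot: [-179.9, 0.1, 168.0]
ft_force: [-0.1, -0.3, -4.1]
finger_gap: 42.8
grip_force: 63.2
time: 23.32
tool_pos: [535.1, -366.5, 27.8]
tcp_rot: [180.0, -0.0, 168.0]
ft_force: [-0.9, 0.0, -3.4]
finger_gap: 43.3
grip_force: 63.2
time: 23.58
tool_pos: [535.0, -366.5, 26.6]
tcp_rot: [180.0, -0.0, 168.0]
ft_force: [0.9, 0.1, -3.9]
finger_gap: 43.3
grip_force: 63.2
```

```bash
python3 -m jog '[0,0,0.001,0,0,0, 0,0,0.002,0,0,0, 0,0,0.002,0,0,0]'
python3 -m jog '[0,0,0.001,0,0,0, 0,0,0.001,0,0,0]'
python3 -m jog '[0,0,0.001,0,0,0, 0,0,0.001,0,0,0]'
```

```text
time: 23.95
tool_pos: [535.1, -366.4, 24.6]
tcp_rot: [180.0, -0.0, 168.0]
ft_force: [0.2, -0.0, -4.2]
finger_gap: 43.5
grip_force: 63.2
time: 24.2
tool_pos: [535.1, -366.5, 23.7]
tcp_rot: [180.0, -0.0, 168.0]
ft_force: [0.1, -0.5, -4.5]
finger_gap: 43.2
grip_force: 63.2
time: 24.45
tool_pos: [535.3, -366.7, 23.0]
tcp_rot: [-180.0, 0.0, 168.0]
ft_force: [-1.1, 0.3, -2.5]
finger_gap: 43.1
grip_force: 63.4
```

```bash
python3 -m jog '[0,0,0.0007,0,0,0, 0,0,0.0007,0,0,0, 0,0,0.0007,0,0,0]'
python3 -m jog '[0,0,0,0,0,0, 0,0,0,0,0,0, 0,0,0,0,0,0, 0,0,0,0,0,0, 0,0,0,0,0,0]' 1
python3 -m jog '[0,0,-0.02,0,0,0, 0,0,-0.05,0,0,0, 0,0,-0.1,0,0,0, 0,0,-0.15,0,0,0, 0,0,-0.2,0,0,0, -0.04,0,-0.25,0,0,0, -0.1,0,-0.25,0,0,0, -0.15,0,-0.25,0,0,0]'
python3 - <<'E'
from h import *
s=r.sense(); print(s["tool_pos"])
q=r.snapshot("side"); save(q,"s6.png",(270,150,530,360),3)
p=r.snapshot("top"); w=cloud(p); hsv=cv2.cvtColor(p["pixels"],cv2.COLOR_RGB2HSV)
for d in r.outline_of(p,"post")[:5]:
    P=w[d["region"]]; P=P[(P[:,2]>46)&(P[:,2]<65)]
    if len(P): print(d["bbox"],rect(P),np.median(P[:,2]))
E
```

```text
time: 24.82
tool_pos: [535.4, -366.8, 23.0]
tcp_rot: [-180.0, 0.0, 168.0]
ft_force: [-2.6, 1.9, 4.5]
finger_gap: 43.2
grip_force: 64.2
time: 25.45
tool_pos: [535.2, -366.6, 22.0]
tcp_rot: [180.0, -0.0, 168.0]
ft_force: [0.0, -0.3, 0.3]
finger_gap: 85.5
grip_force: 0.0
time: 26.45
tool_pos: [683.8, -398.2, 276.3]
tcp_rot: [-179.9, 0.3, 168.0]
ft_force: [0.8, -0.4, 0.0]
finger_gap: 85.3
grip_force: 0.0
[ 683.82795343 -398.21620015  276.26197488]
[154.6, 224.9, 198.4, 258.4] (array([389.5, 513.7]), array([141.4,  44.2]), 59.78) 50.48709984234182
[196.9, 270.0, 236.3, 311.0] (array([236.7, 377.7]), array([139.9,  45.4]), 48.87) 50.404016156780614
```

View pics/s6.png

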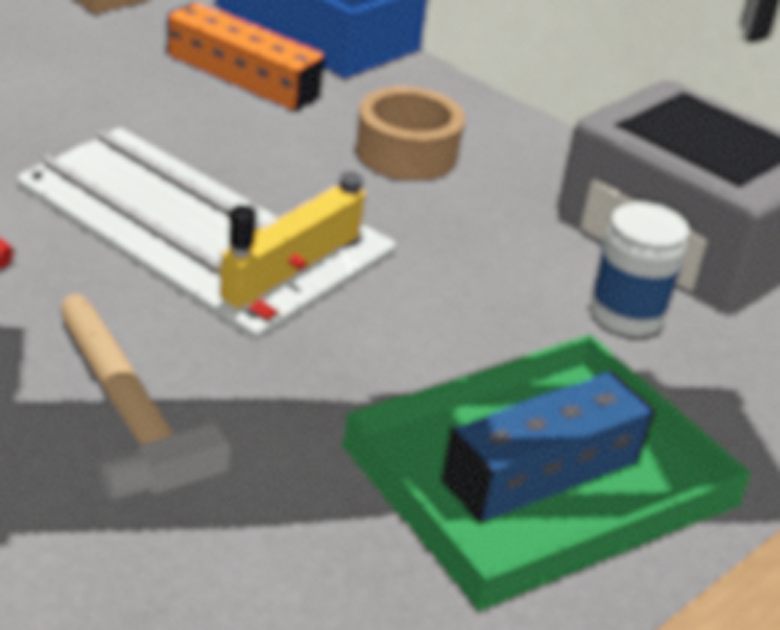

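The post lies flat in the middle of the tray at (548,445), the yellow arm is still across the bed at (295,245), and the bystanders are in place. Handing in.

```bash
python3 -m jog '[0,0,0,0,0,0, 0,0,0,0,0,0, 0,0,0,0,0,0, 0,0,0,0,0,0]'; python3 -c "
from bench import r; print(r.hand_in())"
```

```text
time: 27.1
tool_pos: [681.5, -397.9, 273.6]
tcp_rot: [-180.0, 0.1, 168.0]
ft_force: [0.3, -0.3, 0.4]
finger_gap: 85.3
grip_force: 0.0
the job is handed in; nothing more can be done
None
```

The job is handed in, with no verdict returned: I swung the stop arm out to its end stop, held the blue post pressed home for about 2.8 s at 23 N, and set it down flat in the green tray; the last picture shows the arm still out and the things in view unmoved.

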